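# Set a filter canister's bayonet cover to its vent position and hold it

### The arm

A 6-joint arm with a two-finger parallel gripper is mounted at the origin on the work surface; the furniture and walls round the work are solid. World frame = base frame: x ahead of the robot, y to its left, z up, the work surface at z = 0. Lengths are in m, angles in rad, forces in N, time in s.
With the tool pointing down it reaches from about 0.225 to 0.875 m from the base axis. Payload 3.4 kg.
Tool frame: the origin (TCP) lies at the very end of the fingers, on their centre line; the grasp point (between the pads) lies behind it (manip.grasp_offset is the z of the grasp point in the tool frame, in m); z points along the fingers, y is the line along which they close (so a half turn about z gives the same grasp; the last joint's range is limited). The gripper opens to 85 mm and grips with 20 to 120 N. Pads are 22 mm wide; open, the fingers measure 114 mm over their backs; the gripper's body (76 mm by 85 mm) begins 54 mm behind the grasp point. The pads swing forward as they close: fully open they stand 13 mm farther back than shut.
Start: joints at [-1.458, 0.276, 1.505, -0, 1.361, -0.121], TCP at [0.133, -0.559, 0.231] pointing down, gripper open.
Joint ranges: [-2.89, 2.89], [-0.75, 2.08], [0.22, 2.7], [-1.18, 4.32], [0.11, 2.71], [-2.7, 2.7]. Speed limits (rad/s): [2.57, 2.57, 3.14, 3.14, 3.14, 3.14].

### API

Orientations are given as a unit quaternion [w, x, y, z].
In Python, from rig import manip gives the robot as it stands.
- The arm moves only by the shell command python3 -m pendant 'ROWS' [FORCE]. ROWS is JSON, a list of rows, each an object of numbers: "dx", "dy", "dz": the shift along the tool's x, y, z in m; "rx", "ry", "rz": the turn, a rotation vector about the tool's x, y, z in degrees; "hand": the finger opening in m, from 0 to 0.0854. In form: [{"dx": .., "dy": .., "dz": .., "rx": .., "ry": .., "rz": .., "hand": ..}, ...]. A call has 1 to 12 rows; each row shifts and turns the commanded pose from where the row before left it, along the tool's axes as they then stand; what a row does not reach is not made up. A row lasts 1/12 s, in which the tool goes at most 41.7 mm and 7.16 degrees, less where a joint would pass 70% of its speed; a pose out of reach is approached as far as the arm can. A call is refused whole if a number of a shift passes 0.0417 or a number of a turn 7.16, either way. A call with a gripper value outside its range is refused whole. The fingers move at their own pace and stop on an object; FORCE is the grip in N (left out, the last holds). Time passes only in rows, so rows that do not move let the fingers close. It gives the time, the measured TCP pose, the force, the opening and the grip force at its end, in the units of the state.
- manip.get_state(): the state, without advancing time (a new reading comes with each control period).
- manip.get_image(name): name is "scene" or "side" or "wrist"; returns a dict with "frame" (384x512x3 uint8, red, green, blue), "fx", "fy", "cx", "cy" (pixels), "position" and "attitude" of the camera in the world; the wrist camera has in their place "mount" (4x4, takes a point from camera to tool coordinates, whose origin is the TCP and whose axes are the flange's). Camera axes: x right, y up, looking along -z (the intrinsics and any distortion apply to the point x, -y, -z); pixel columns grow to the right and rows downward; lengths in m; the calibration is good to about 2 mm. The wrist camera is an equidistant fisheye: a pixel r from the principal point sees the ray r / f radians off the axis. A picture is of the moment at which its call begins: read the wrist's pose just before it. There is no depth.
- manip.sign_off(): hands the job in; it is judged then, once.
The state is a dict: "clock": time; "qpos": joint angles; "qd": joint speeds; "effort": joint torques, N m; "position": TCP position; "ee_rot": TCP orientation; "contact_force": force on the tool from outside, world axes, zero at the start; "moment": the same for the moment, N m; "width": finger opening in m; "gripper_force": force on a finger pad.
Only numpy, scipy, OpenCV 4.12 (cv2) and the standard library are available. Lean on these libraries where they do the work, as an engineer would, in place of code of your own. Each camera call takes 0.05 s, during which the arm holds its last target. There are 200 camera calls.

### The job

Fit the loose bayonet cover to the open filter canister that is bolted to the bench: lower its two ears into the two entry slots, press it down against the spring, and turn it clockwise (seen from above) until its grip bar lines up with the raised ribs half way along the two claws, which is the vent position. Stop there, before the lock latch is pushed in and clicks. Finish with the gripper still holding the cover there, pressed in and turned half way; do not let go, and leave the cork sanding block on the bench where it lies.

Things in the scene. Friction and masses are not known exactly. Their poses are not given: they have to be found in the camera images.
- cover: Loose bayonet cover, 0.1 to 0.2 kg, lying flat on the bench, bar up. Origin: centre of its underside, z up. Metal skirt 55 mm diameter, 12 mm deep (lower 4 mm bevelled); disc 68 mm diameter from 12 to 20 mm up; two ears, as thick, 14 mm wide, stick out along its +x and -x to 48 mm from the centre. A half turn about z looks and works the same.
- bar_top (a point): Centre of the top of the cover's black upright grip bar, 60 mm above the cover's origin. The bar runs along the cover's x axis, in line with the ears: 60 mm long, 16 mm thick across y, 40 mm tall, standing on the disc (20 to 60 mm above the cover's origin).
- canister: Open round aluminium filter canister bolted to the bench (fixed) just beyond the orange bench grinder, 112 mm over its flanges. Origin: centre of its base on the bench, z up. +x is the half-way (vent) line through the ribs of both claws. Angles below: from its +x, seen from above, counter-clockwise positive; all but the latch repeats after 180 degrees.
- mouth (a point): Centre of the round mouth (bore 60 mm) in the flat shoulder, 60 mm above the bench. Two steel claws stand on the shoulder: walls 50 to 56 mm from the axis, lips overhanging inward to 37 mm, lip underside 70 and top 78 mm above the bench. Cover origin is 48 mm above the bench when fully pressed down, 50 mm when the spring pushes its ears up under the lips.
- entry_slot (a point): Middle of one of the two diametrical entry slots, at +50 degrees, 44 mm from the axis, 70 mm above the bench. Open from +33 (claw's beginning) to +67 degrees (block, as high as the claws, to +75). The cover goes down with its x axis at +50 degrees, then turns only clockwise: 50 degrees to the ribs (vent), 100 degrees to the lock. Claws end at a solid stop at -61 degrees.
- half_rib (a point): Top of one half-way rib: a raised rib 16 mm long (radial), 4 mm wide, 4 mm high on top of the lip at 0 degrees, 46 mm from the axis, 82 mm above the bench; the other claw has one too, straight across. In the vent position the cover's x axis and its bar point at both ribs.
- canister_follower (a joint): Spring plate in the canister's mouth, pushed down by the cover's skirt: 0 = up, grows downward in m, 0.011 at most. At 0 a cover resting on it has its origin 57 mm above the bench, ears not yet under the lips; it pushes back 2.5 N at 0 and 6 N with the cover fully down (0.009).
- canister_latch (a joint): Round-nosed lock latch, a sprung plunger in a dark block on the outside of one claw, at -33 degrees; 0 = out at rest, grows in m as an ear pushes it outward. An ear meets it about 18 to 22 degrees beyond half way; pushed in more than 0.001 counts as turned too far.
- cork_block: Brown cork sanding block lying flat, 64 x 112 x 28 mm (long along its y), a loose bystander that must stay, between the cover and the bench grinder. Origin: centre of its underside.
- gas_cylinder: Obstacle, fixed: big upright grey gas cylinder left of the cover, 310 mm in diameter, with an open collar on top that reaches 430 mm above the bench. Origin: centre of its underside. Other fixed obstacles: the orange bench grinder in front of and to the right of the canister, 270 mm high, and the blue drawer cabinet beyond the cover, 170 mm high.

How it is judged:
By the outcome, as a careful person would: the job done as asked, in the order asked, and still so for the second after the job is handed in, while the arm keeps its last pose, push and grip.
It also fails if it takes over 42 s, if anything falls off the work surface, if the arm or the gripper's body presses on something with over 40 N, if the wrist force passes 120 N, or if a joint passes its speed limit or range.

## Working session

There is one attempt and no reset: what is moved stays moved. The work goes in short steps, Python scripts to look and compute and a shell command to move; the robot and the scene stay as the last step left them, time stands still between calls to the robot, and variables do not carry over. Pictures are saved under pics/ and viewed, at most 10 in all, crops included, and the job is handed in when it is done.

```bash
ls; mkdir -p pics
python3 - <<'E'
from rig import manip
import cv2
s=manip.get_state()
print(s, manip.grasp_offset)
for n in ("scene","side","wrist"):
    d=manip.get_image(n); cv2.imwrite(f"pics/{n}0.png",cv2.cvtColor(d["frame"],cv2.COLOR_RGB2BGR))
    print(n,{k:v for k,v in d.items() if k!="frame"})
E
```

```text
pics
{'clock': 0.0, 'qpos': array([-1.45798450e+00,  2.76585590e-01,  1.50612290e+00,  3.25571974e-05,
        1.36066725e+00, -1.20985991e-01]), 'qd': array([-1.79878436e-03, -9.73726155e-05, -1.75034457e-03, -1.53854695e-04,
        2.94178066e-04, -3.24525886e-04]), 'effort': array([ 1.43044883e-03, -4.16765392e+01, -2.45804179e+01, -6.49171470e-04,
        1.09070868e-02, -7.00884897e-06]), 'position': array([ 0.13316837, -0.55884134,  0.23044913]), 'ee_rot': array([-8.91468250e-04,  9.93175103e-01,  1.16629412e-01,  1.95611600e-05]), 'contact_force': array([-0.86394378, -0.69927015,  0.04386888]), 'moment': array([0.00060306, 0.0294786 , 0.01844745]), 'gripper_force': 0.0, 'width': 0.0854874758969009} -0.0187
scene {'fx': 357.6266440041777, 'fy': 357.6266440041777, 'cx': 254.20445662873547, 'cy': 187.77275483539077, 'position': array([0.01052871, 0.5145784 , 0.76963389]), 'attitude': array([-0.28364435, -0.13447404,  0.39756185,  0.86221064])}
side {'fx': 445.9217969275082, 'fy': 445.9217969275082, 'cx': 251.8315497727701, 'cy': 182.63739543251398, 'position': array([ 0.40827909, -0.94954007,  0.87205209]), 'attitude': array([ 0.92019332,  0.3898613 , -0.02134543, -0.02822764])}
wrist {'fx': 297.3186396354542, 'fy': 297.3186396354542, 'cx': 255.56191212445094, 'cy': 189.9647426898006, 'mount': array([[-1.21091120e-03,  9.45295680e-01,  3.26212523e-01,
         8.46392386e-02],
       [ 9.99998621e-01,  7.73916870e-04,  1.46937724e-03,
        -1.03427853e-03],
       [ 1.13653458e-03,  3.26213853e-01, -9.45295314e-01,
        -1.42717008e-01],
       [ 0.00000000e+00,  0.00000000e+00,  0.00000000e+00,
         1.00000000e+00]])}
```

View pics/scene0.png

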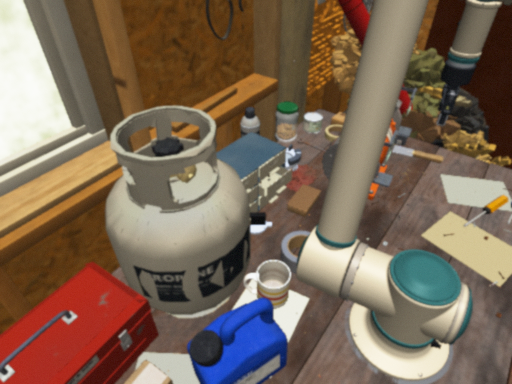

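View pics/side0.png

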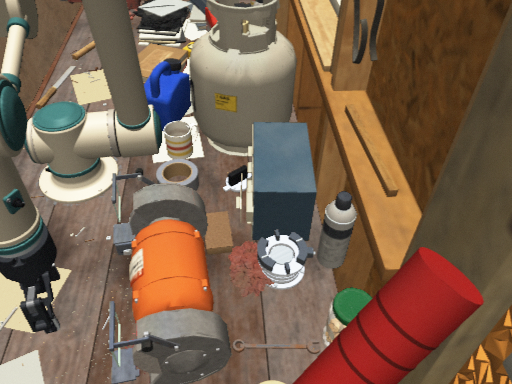

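The side view shows the canister at about (285,258), the cover with its black bar at about (237,178), and the cork at (218,230). The scene view shows the cover at about (258,222). I'll enlarge these regions.

```bash
cat > h.py <<'E'
import numpy as np, cv2
from scipy.spatial.transform import Rotation as R
from rig import manip
def rot(q): return R.from_quat([q[1],q[2],q[3],q[0]]).as_matrix()
def ray(d,u,v,s=None):
    "camera centre and world ray of pixel; s = state for the wrist camera"
    a=np.array([(u-d["cx"])/d["fx"],-(v-d["cy"])/d["fy"]])
    if "mount" in d:
        r=np.hypot(*a); c=np.r_[a*np.sin(r)/max(r,1e-9),-np.cos(r)]
        T=np.eye(4);T[:3,:3]=rot(s["ee_rot"]);T[:3,3]=s["position"];M=T@d["mount"]
        return M[:3,3],M[:3,:3]@c
    return np.array(d["position"]),rot(d["attitude"])@np.r_[a,-1]
def onz(d,u,v,z,s=None):
    o,r=ray(d,u,v,s); return o+r*(z-o[2])/r[2]
def proj(d,P,s=None):
    P=np.asarray(P,float)
    if "mount" in d:
        T=np.eye(4);T[:3,:3]=rot(s["ee_rot"]);T[:3,3]=s["position"];M=T@d["mount"]
        c=M[:3,:3].T@(P-M[:3,3]); th=np.arctan2(np.hypot(c[0],c[1]),-c[2]); k=th/np.hypot(c[0],c[1])
        return np.array([d["cx"]+d["fx"]*k*c[0],d["cy"]-d["fy"]*k*c[1]])
    c=rot(d["attitude"]).T@(P-d["position"])
    return np.array([d["cx"]-d["fx"]*c[0]/c[2],d["cy"]+d["fy"]*c[1]/c[2]])
def crop(d,x,y,w,h,k): return cv2.resize(cv2.cvtColor(d["frame"],cv2.COLOR_RGB2BGR)[y:y+h,x:x+w],None,fx=k,fy=k,interpolation=cv2.INTER_CUBIC)
E
python3 - <<'E'
from h import *
d=manip.get_image("side"); e=manip.get_image("scene")
a=crop(d,240,220,80,80,5); b=crop(d,200,140,80,80,5)
cv2.imwrite("pics/c1.png",np.hstack([a,b]))
print(onz(d,285,250,.07),onz(d,237,178,.06),onz(e,258,218,.06), onz(e,303,200,.028),onz(d,218,230,.028))
E
```

```text
[ 0.53837984 -0.34350894  0.07      ] [ 0.44188852 -0.09313562  0.06      ] [ 0.42563414 -0.05477754  0.06      ] [ 0.37857842 -0.22495167  0.028     ] [ 0.38847062 -0.24203573  0.028     ]
```

View pics/c1.png

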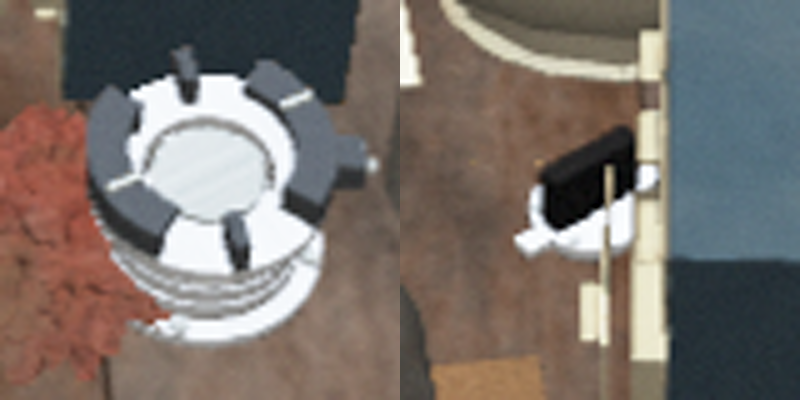

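Upper-right rib at side px (299,239.6), lower-left rib at (265,256.6). The latch is on the right, at about (313,253), so canister +x points to the upper-right rib. Bar top centre is at about (237.4,171.6).

Run:
```python
from h import *
np.set_printoptions(precision=4,suppress=True)
d=manip.get_image("side"); e=manip.get_image("scene")
r1=onz(d,299,239.6,.082);r2=onz(d,265,256.6,.082)
print(r1,r2,(r1+r2)/2,np.linalg.norm(r1-r2),np.degrees(np.arctan2(*(r1-r2)[1::-1])))
bl=onz(d,229,177,.06);br=onz(d,246.5,166.5,.06);print(bl,br,np.linalg.norm(bl-br),np.degrees(np.arctan2(*(br-bl)[1::-1])),onz(d,237.4,171.6,.06))
for p in [(253,123),(253,192),(306,123),(314,180)]: print("cab",onz(d,*p,.17))
for p in [(253,123),(253,238)]: print("cab0",onz(d,*p,0))
cv2.imwrite("pics/c2.png",np.hstack([crop(e,225,180,110,80,5)]))
```

```text
[ 0.5716 -0.3253  0.082 ] [ 0.4907 -0.3679  0.082 ] [ 0.5311 -0.3466  0.082 ] 0.09145979568579717 27.79704912672191
[ 0.4209 -0.0882  0.06  ] [ 0.4697 -0.049   0.06  ] 0.06263703811229489 38.77041262003073 [ 0.4441 -0.0682  0.06  ]
cab [ 0.4887 -0.0013  0.17  ]
cab [ 0.4707 -0.256   0.17  ]
cab [ 0.6284 -0.0076  0.17  ]
cab [ 0.6128 -0.2247  0.17  ]
cab0 [0.5082 0.2283 0.    ]
cab0 [ 0.4745 -0.2492  0.    ]
```

View pics/c2.png

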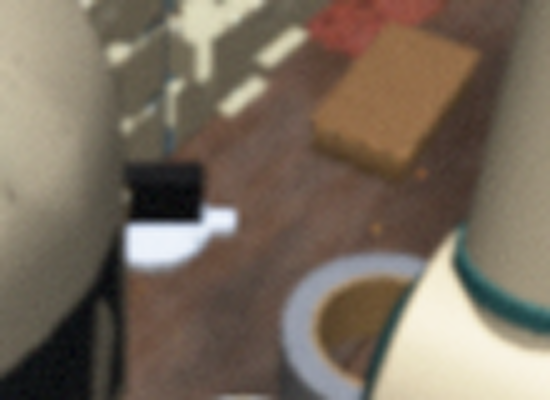

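Cover is at about (0.444,-0.068) with yaw about 39°, close to the cabinet face at x≈0.48. Canister is at about (0.531,-0.347) with yaw about 28°. I'll go above for a wrist look.

```bash
python3 -m pendant '[{"dz":-0.035},{"dz":-0.035},{"dz":-0.035},{"dz":-0.035},{"dz":-0.03},{"dx":0.02,"dy":-0.02},{"dx":0.03,"dy":-0.03},{"dx":0.03,"dy":-0.03},{"dx":0.03,"dy":-0.03},{"dx":0.03,"dy":-0.03},{"dx":0.03,"dy":-0.03},{"dx":0.03,"dy":-0.03}]'
python3 -m pendant '[{"dx":0.03,"dy":-0.03},{"dx":0.03,"dy":-0.03},{"dx":0.03,"dy":-0.03},{"dx":0.02,"dy":-0.03},{"dx":0.02,"dy":-0.03},{"rz":-7},{"rz":-7},{"rz":-7},{"rz":-7},{"rz":-7},{"rz":-7},{"rz":-7}]'
python3 - <<'E'
from h import *
s=manip.get_state();d=manip.get_image("wrist");print(s["position"],s["ee_rot"],s["qpos"])
cv2.imwrite("pics/w1.png",crop(d,0,0,512,384,1.5))
E
```

```text
[ 0.13323207 -0.55928177  0.23112778] [-1.56241959e-04  9.93172137e-01  1.16657968e-01  2.16695258e-06] [-1.45794209e+00  2.76079017e-01  1.50514563e+00  3.13093275e-06
  1.36068051e+00 -1.20994826e-01]invalid input
invalid input
```

View pics/w1.png

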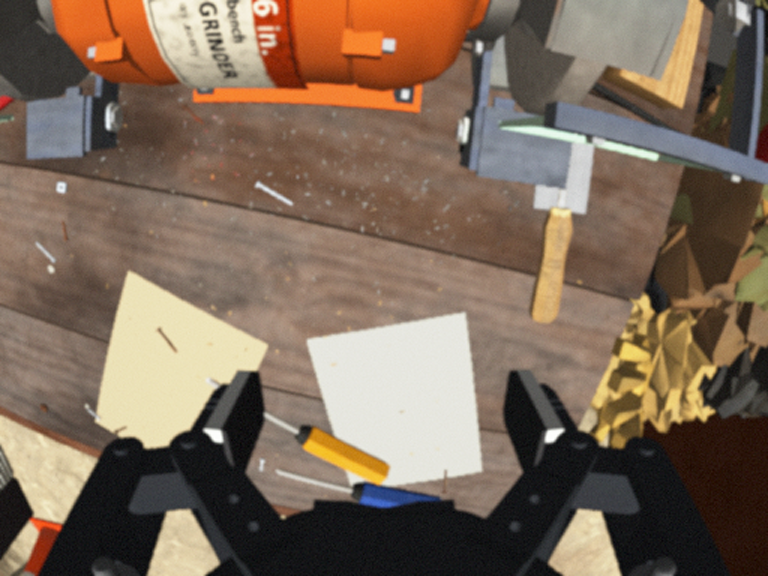

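The picture still shows the start view because the moves were refused. Perhaps every key is needed.

```bash
python3 -m pendant '[{"dx":0,"dy":0,"dz":-0.035,"rx":0,"ry":0,"rz":0,"hand":0.0854},{"dx":0,"dy":0,"dz":-0.035,"rx":0,"ry":0,"rz":0,"hand":0.0854}]'; python3 -m pendant '[{"dz":-0.035,"hand":0.0854}]';python3 -m pendant '[{"dx":0,"dy":0,"dz":-0.035,"rx":0,"ry":0,"rz":0}]'
```

```text
clock: 0.57
position: [0.133, -0.5578, 0.2997]
ee_rot: [-0.003, 0.993, 0.117, 0.0]
contact_force: [0.6, -0.4, 0.4]
width: 0.0855
gripper_force: 0.0invalid input
invalid input
```

```bash
python3 -m pendant '[{"dx":0,"dy":0,"dz":-0.035,"rx":0,"ry":0,"rz":0,"hand":0.0854},{"dx":0,"dy":0,"dz":-0.035,"rx":0,"ry":0,"rz":0,"hand":0.0854},{"dx":0,"dy":0,"dz":-0.03,"rx":0,"ry":0,"rz":0,"hand":0.0854},{"dx":0.03,"dy":-0.03,"dz":0,"rx":0,"ry":0,"rz":0,"hand":0.0854},{"dx":0.03,"dy":-0.03,"dz":0,"rx":0,"ry":0,"rz":0,"hand":0.0854},{"dx":0.03,"dy":-0.03,"dz":0,"rx":0,"ry":0,"rz":0,"hand":0.0854},{"dx":0.03,"dy":-0.03,"dz":0,"rx":0,"ry":0,"rz":0,"hand":0.0854},{"dx":0.03,"dy":-0.03,"dz":0,"rx":0,"ry":0,"rz":0,"hand":0.0854},{"dx":0.03,"dy":-0.03,"dz":0,"rx":0,"ry":0,"rz":0,"hand":0.0854},{"dx":0.03,"dy":-0.03,"dz":0,"rx":0,"ry":0,"rz":0,"hand":0.0854},{"dx":0.03,"dy":-0.03,"dz":0,"rx":0,"ry":0,"rz":0,"hand":0.0854},{"dx":0.03,"dy":-0.03,"dz":0,"rx":0,"ry":0,"rz":0,"hand":0.0854}]'
python3 -m pendant '[{"dx":0.03,"dy":-0.03,"dz":0,"rx":0,"ry":0,"rz":-7,"hand":0.05},{"dx":0,"dy":-0.02,"dz":0,"rx":0,"ry":0,"rz":-7,"hand":0.05},{"dx":0,"dy":0,"dz":0,"rx":0,"ry":0,"rz":-7,"hand":0.05},{"dx":0,"dy":0,"dz":0,"rx":0,"ry":0,"rz":-7,"hand":0.05},{"dx":0,"dy":0,"dz":0,"rx":0,"ry":0,"rz":-7,"hand":0.05},{"dx":0,"dy":0,"dz":0,"rx":0,"ry":0,"rz":-7,"hand":0.05},{"dx":0,"dy":0,"dz":0,"rx":0,"ry":0,"rz":-7,"hand":0.05},{"dx":0,"dy":0,"dz":0,"rx":0,"ry":0,"rz":-7,"hand":0.05},{"dx":0,"dy":0,"dz":0,"rx":0,"ry":0,"rz":-7,"hand":0.05},{"dx":0,"dy":0,"dz":0,"rx":0,"ry":0,"rz":-7,"hand":0.05},{"dx":0,"dy":0,"dz":0,"rx":0,"ry":0,"rz":-7,"hand":0.05},{"dx":0,"dy":0,"dz":0,"rx":0,"ry":0,"rz":-7,"hand":0.05}]' 40
python3 - <<'E'
from h import *
s=manip.get_state();d=manip.get_image("wrist");print(s["clock"],s["position"],s["ee_rot"],s["qpos"])
import pickle;pickle.dump((s,d),open("w2.pkl","wb"))
cv2.imwrite("pics/w2.png",crop(d,0,0,512,384,1.5))
E
```

```text
clock: 1.57
position: [0.3302, -0.2381, 0.4016]
ee_rot: [0.0, 0.993, 0.116, 0.0]
contact_force: [0.1, -0.5, 0.5]
width: 0.0857
gripper_force: 0.0
clock: 2.57
position: [0.3445, -0.1857, 0.4014]
ee_rot: [0.0, 0.658, 0.753, -0.0]
contact_force: [0.2, -0.0, -0.3]
width: 0.0501
gripper_force: 0.0
2.5667 [ 0.34447528 -0.18567035  0.40136134] [ 1.24050444e-04  6.57767755e-01  7.53220794e-01 -1.58734907e-05] [-6.72602363e-01 -6.41576151e-02  1.49094766e+00 -4.33845017e-05
  1.71455620e+00 -8.07702274e-01]
```

View pics/w2.png

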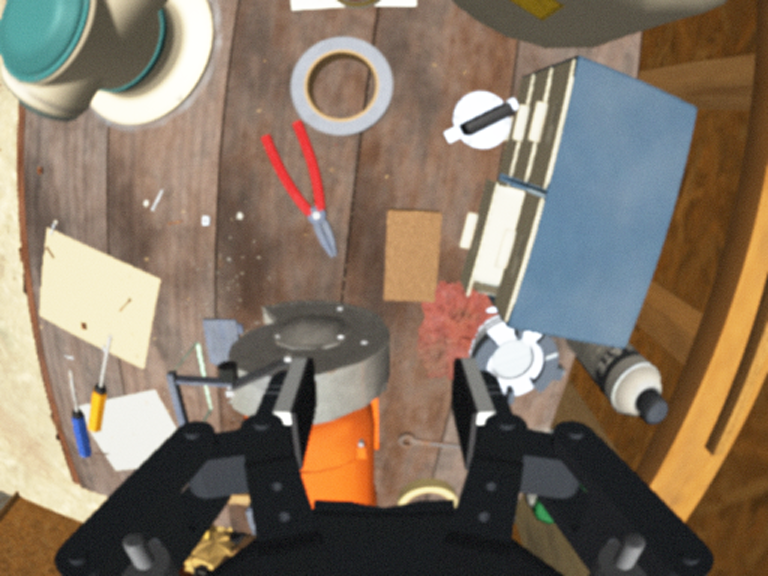

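Wrist view (1.5× px): bar top runs from (463,131) to (513,107), ears are at (450,136) and (517,103). Cork is at (412,255). The cabinet's left face runs from about (522,75) to (468,290), with a drawer pulled out at (470,230) near the cork. The canister is at (512,357), partly behind a finger.

Run:
```python
from h import *
import pickle
np.set_printoptions(precision=4,suppress=True)
s,d=pickle.load(open("w2.pkl","rb"))
f=lambda u,v,z:onz(d,u/1.5,v/1.5,z,s)
a,b=f(463,131,.06),f(513,107,.06);print("bar",a,b,(a+b)/2,np.linalg.norm(a-b),np.degrees(np.arctan2(*(b-a)[1::-1])))
a,b=f(447,136,.02),f(519,102,.02);print("ears",a,b,(a+b)/2,np.linalg.norm(a-b),np.degrees(np.arctan2(*(b-a)[1::-1])))
print("cab top",f(577,58,.17),f(510,320,.17),"base",f(522,75,0),f(505,180,0),f(468,290,0),"drawer",f(470,213,.05),f(460,248,.05))
print("cork",f(388,210,.028),f(441,211,.028),f(385,300,.028),f(436,302,.028))
print("cyl base",f(590,46,0),"tape",f(342,135,.02))
print("can", f(512,357,.07))
print("grinder",f(390,345,.2),f(388,310,.2),f(330,300,.2))
cv2.imwrite("pics/w2c.png",crop(d,270,30,130,100,6))
```

```text
bar [ 0.4172 -0.0814  0.06  ] [ 0.4682 -0.0445  0.06  ] [ 0.4427 -0.0629  0.06  ] 0.06300180703876095 35.919235925458494
ears [ 0.4064 -0.0888  0.02  ] [ 0.4858 -0.0322  0.02  ] [ 0.4461 -0.0605  0.02  ] 0.09756076413285247 35.51055191847561
cab top [0.4895 0.0003 0.17  ] [ 0.4733 -0.2474  0.17  ] base [0.4905 0.0054 0.    ] [ 0.4901 -0.1298  0.    ] [ 0.4695 -0.2789  0.    ] drawer [ 0.442  -0.1712  0.05  ] [ 0.4378 -0.2133  0.05  ]
cork [ 0.3502 -0.1848  0.028 ] [ 0.412  -0.1772  0.028 ] [ 0.3619 -0.2965  0.028 ] [ 0.4253 -0.2908  0.028 ]
cyl base [0.5768 0.068  0.    ] tape [ 0.2857 -0.1046  0.02  ]
can [ 0.5258 -0.3352  0.07  ]
grinder [ 0.3622 -0.2719  0.2   ] [ 0.356  -0.2399  0.2   ] [ 0.3071 -0.2375  0.2   ]
```

View pics/w2c.png

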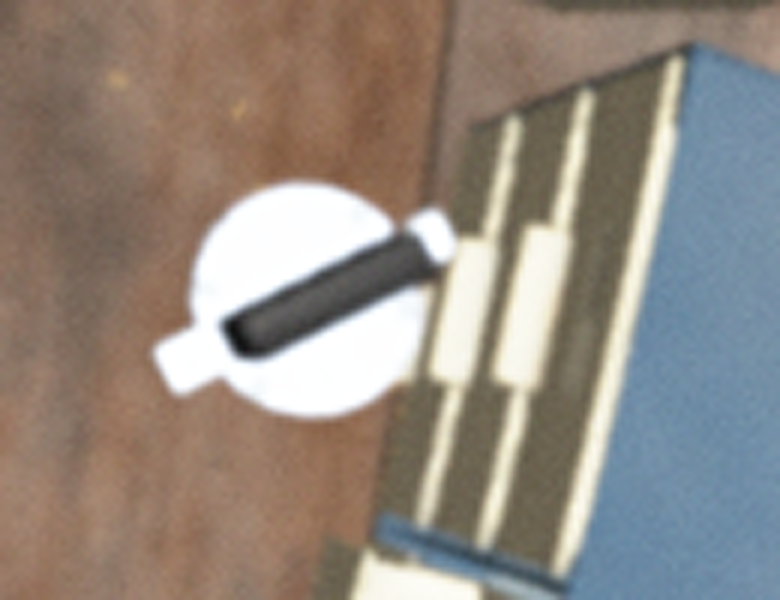

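Cover: centre about (0.444,-0.063), yaw about 36°. It is too tight by the cabinet for a straight grip. I'll grip the near end of the bar leaning 30° away from the cabinet, slide the cover about 75 mm into the open along its bar, then regrip straight.

```bash
python3 -m pendant '[{"dx":0,"dy":0,"dz":0,"rx":0,"ry":0,"rz":6.8,"hand":0.036},{"dx":0,"dy":0,"dz":0,"rx":0,"ry":0,"rz":6.8,"hand":0.036},{"dx":0,"dy":0,"dz":0,"rx":0,"ry":0,"rz":6.8,"hand":0.036},{"dx":0,"dy":0,"dz":0,"rx":0,"ry":0,"rz":6.8,"hand":0.036},{"dx":0,"dy":0,"dz":0,"rx":0,"ry":0,"rz":6.8,"hand":0.036},{"dx":0,"dy":0,"dz":0,"rx":0,"ry":0,"rz":6.8,"hand":0.036},{"dx":0,"dy":0,"dz":0,"rx":0,"ry":0,"rz":6.8,"hand":0.036},{"dx":0,"dy":0,"dz":0,"rx":0,"ry":0,"rz":6.8,"hand":0.036},{"dx":0,"dy":0,"dz":0,"rx":0,"ry":0,"rz":6.8,"hand":0.036}]'
python3 -m pendant '[{"dx":0,"dy":0,"dz":0,"rx":0,"ry":6,"rz":0,"hand":0.036},{"dx":0,"dy":0,"dz":0,"rx":0,"ry":6,"rz":0,"hand":0.036},{"dx":0,"dy":0,"dz":0,"rx":0,"ry":6,"rz":0,"hand":0.036},{"dx":0,"dy":0,"dz":0,"rx":0,"ry":6,"rz":0,"hand":0.036},{"dx":0,"dy":0,"dz":0,"rx":0,"ry":6,"rz":0,"hand":0.036},{"dx":0,"dy":0,"dz":0,"rx":0,"ry":0,"rz":0,"hand":0.036}]'
cat >> h.py <<'E'
def togo(P):
    "tool-axis shift from the measured TCP to world point P"
    s=manip.get_state(); return rot(s["ee_rot"]).T@(np.asarray(P)-s["position"])
np.set_printoptions(precision=4,suppress=True)
E
python3 - <<'E'
from h import *
s=manip.get_state();M=rot(s["ee_rot"]);print(s["position"],M,s["qpos"],s["clock"])
G=np.array([.431,-.0725,.048]);T=G+.0187*M[:,2]
print(T,togo(T))
E
```

```text
clock: 3.37
position: [0.3445, -0.1857, 0.4014]
ee_rot: [0.0, 0.952, 0.307, 0.0]
contact_force: [-0.7, -0.7, 0.1]
width: 0.0359
gripper_force: 0.0
clock: 3.87
position: [0.3423, -0.1879, 0.3993]
ee_rot: [-0.082, 0.92, 0.295, 0.246]
contact_force: [-0.2, -0.5, -0.4]
width: 0.0362
gripper_force: 0.0
[ 0.3423 -0.1879  0.3993] [[ 0.7053  0.582   0.4048]
 [ 0.5015 -0.8132  0.2954]
 [ 0.5011 -0.0053 -0.8654]] [-1.1857 -0.1205  1.6599  0.5139  1.7201 -0.1872] 3.8667
[ 0.4386 -0.067   0.0318] [-0.0556 -0.0404  0.3928]
```

```bash
python3 -m pendant '[{"dx":-0.019,"dy":-0.0135,"dz":0.01,"rx":0,"ry":0,"rz":0,"hand":0.036},{"dx":-0.019,"dy":-0.0135,"dz":0.03,"rx":0,"ry":0,"rz":0,"hand":0.036},{"dx":-0.0176,"dy":-0.0134,"dz":0.03,"rx":0,"ry":0,"rz":0,"hand":0.036},{"dx":0,"dy":0,"dz":0.03,"rx":0,"ry":0,"rz":0,"hand":0.036},{"dx":0,"dy":0,"dz":0.03,"rx":0,"ry":0,"rz":0,"hand":0.036},{"dx":0,"dy":0,"dz":0.03,"rx":0,"ry":0,"rz":0,"hand":0.036},{"dx":0,"dy":0,"dz":0.03,"rx":0,"ry":0,"rz":0,"hand":0.036},{"dx":0,"dy":0,"dz":0.03,"rx":0,"ry":0,"rz":0,"hand":0.036},{"dx":0,"dy":0,"dz":0.03,"rx":0,"ry":0,"rz":0,"hand":0.036},{"dx":0,"dy":0,"dz":0.03,"rx":0,"ry":0,"rz":0,"hand":0.036},{"dx":0,"dy":0,"dz":0,"rx":0,"ry":0,"rz":0,"hand":0.036},{"dx":0,"dy":0,"dz":0,"rx":0,"ry":0,"rz":0,"hand":0.036}]'
python3 - <<'E'
from h import *
s=manip.get_state();d=manip.get_image("wrist");print(s["position"],s["ee_rot"],s["qpos"])
import pickle;pickle.dump((s,d),open("w3.pkl","wb"))
cv2.imwrite("pics/w3.png",crop(d,0,0,512,384,1.5))
G=np.array([.431,-.0725,.048]);M=rot(s["ee_rot"]);print(M,togo(G+.0187*M[:,2]))
E
```

```text
clock: 4.87
position: [0.3949, -0.0974, 0.1306]
ee_rot: [-0.082, 0.918, 0.301, 0.245]
contact_force: [-1.0, 0.2, 0.4]
width: 0.0361
gripper_force: 0.0
[ 0.3949 -0.0974  0.1306] [-0.082   0.9179  0.3011  0.245 ] [-0.9077  0.0545  2.2221  0.6533  0.9632 -0.3793]
[[ 0.6986  0.593   0.4004]
 [ 0.5127 -0.8052  0.298 ]
 [ 0.4991 -0.0029 -0.8665]] [-0.0035 -0.0001  0.1132]
```

View pics/w3.png

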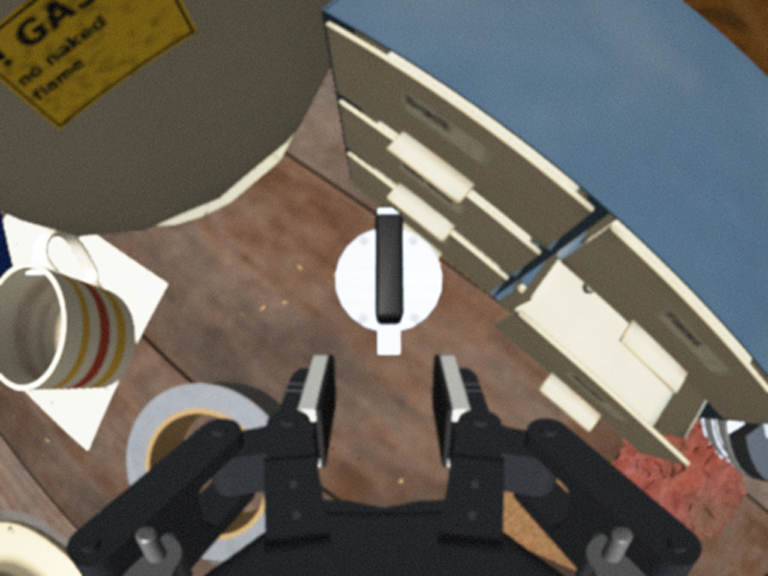

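The bar is vertical between the fingers, with its top from (390,213) to (390,318) (1.5× px) and the near ear tip at (388,355). It is well aligned, so I'll check the numbers.

Run:
```python
from h import *
import pickle
s,d=pickle.load(open("w3.pkl","rb"));f=lambda u,v,z:onz(d,u/1.5,v/1.5,z,s)
a,b=f(390,318,.06),f(390,212,.06);c=(a+b)/2;t=np.arctan2(*(b-a)[1::-1]);print(a,b,c,np.linalg.norm(a-b),np.degrees(t))
c2=(f(388,355,.02)+f(389,208,.02))/2;print(c2)
h=np.array([np.cos(t),np.sin(t),0]);G=np.r_[c[:2],.048]-.015*h;M=rot(s["ee_rot"]);print(G,togo(G+.0187*M[:,2]), np.degrees(np.arctan2(M[1,0],M[0,0])))
```

```text
[ 0.4207 -0.0813  0.06  ] [ 0.469  -0.0461  0.06  ] [ 0.4448 -0.0637  0.06  ] 0.059746516796997336 36.11175920863562
[ 0.4442 -0.0636  0.02  ]
[ 0.4327 -0.0726  0.048 ] [-0.0023  0.0009  0.1138] 36.2735005787959
```

```bash
python3 -m pendant '[{"dx":-0.0023,"dy":0.0009,"dz":0.02,"rx":0,"ry":0,"rz":0,"hand":0.036},{"dx":0,"dy":0,"dz":0.03,"rx":0,"ry":0,"rz":0,"hand":0.036},{"dx":0,"dy":0,"dz":0.025,"rx":0,"ry":0,"rz":0,"hand":0.036},{"dx":0,"dy":0,"dz":0.02,"rx":0,"ry":0,"rz":0,"hand":0.036},{"dx":0,"dy":0,"dz":0.012,"rx":0,"ry":0,"rz":0,"hand":0.036},{"dx":0,"dy":0,"dz":0.0068,"rx":0,"ry":0,"rz":0,"hand":0.036},{"dx":0,"dy":0,"dz":0,"rx":0,"ry":0,"rz":0,"hand":0.036}]'
python3 -m pendant '[{"dx":0,"dy":0,"dz":0,"rx":0,"ry":0,"rz":0,"hand":0.01},{"dx":0,"dy":0,"dz":0,"rx":0,"ry":0,"rz":0,"hand":0.01},{"dx":0,"dy":0,"dz":0,"rx":0,"ry":0,"rz":0,"hand":0.01},{"dx":0,"dy":0,"dz":0,"rx":0,"ry":0,"rz":0,"hand":0.01},{"dx":0,"dy":0,"dz":0,"rx":0,"ry":0,"rz":0,"hand":0.01}]' 40
python3 -c "
from h import *
s=manip.get_state();M=rot(s['ee_rot']);print(M,s['clock'],s['qpos'],M.T@np.array([-.0604,-.044,0.0]))"
```

```text
clock: 5.5
position: [0.4411, -0.0682, 0.0318]
ee_rot: [-0.08, 0.918, 0.3, 0.247]
contact_force: [0.0, 1.1, 0.9]
width: 0.0361
gripper_force: 0.0
clock: 5.92
position: [0.4404, -0.0684, 0.0323]
ee_rot: [-0.079, 0.918, 0.3, 0.247]
contact_force: [-3.9, -1.6, 8.3]
width: 0.0153
gripper_force: 43.4
[[ 0.6982  0.5898  0.4058]
 [ 0.5118 -0.8076  0.2931]
 [ 0.5005  0.003  -0.8657]] 5.9167 [-0.7447  0.2796  2.3339  0.9509  0.6468 -0.6165] [-0.0647 -0.0001 -0.0374]
```

```bash
python3 -m pendant '[{"dx":0.001,"dy":0,"dz":-0.0017,"rx":0,"ry":0,"rz":0,"hand":0.01},{"dx":-0.008,"dy":0,"dz":-0.0046,"rx":0,"ry":0,"rz":0,"hand":0.01},{"dx":-0.01,"dy":0,"dz":-0.0058,"rx":0,"ry":0,"rz":0,"hand":0.01},{"dx":-0.01,"dy":0,"dz":-0.0058,"rx":0,"ry":0,"rz":0,"hand":0.01},{"dx":-0.01,"dy":0,"dz":-0.0058,"rx":0,"ry":0,"rz":0,"hand":0.01},{"dx":-0.01,"dy":0,"dz":-0.0058,"rx":0,"ry":0,"rz":0,"hand":0.01},{"dx":-0.01,"dy":0,"dz":-0.0058,"rx":0,"ry":0,"rz":0,"hand":0.01},{"dx":-0.0067,"dy":0,"dz":-0.0038,"rx":0,"ry":0,"rz":0,"hand":0.01},{"dx":-0.001,"dy":0,"dz":0.0017,"rx":0,"ry":0,"rz":0,"hand":0.01},{"dx":0,"dy":0,"dz":0,"rx":0,"ry":0,"rz":0,"hand":0.01}]'
python3 -m pendant '[{"dx":0,"dy":0,"dz":0,"rx":0,"ry":0,"rz":0,"hand":0.036},{"dx":0,"dy":0,"dz":0,"rx":0,"ry":0,"rz":0,"hand":0.036},{"dx":0,"dy":0,"dz":0,"rx":0,"ry":0,"rz":0,"hand":0.036},{"dx":0,"dy":0,"dz":-0.03,"rx":0,"ry":0,"rz":0,"hand":0.036},{"dx":0,"dy":0,"dz":-0.04,"rx":0,"ry":0,"rz":0,"hand":0.036},{"dx":0,"dy":0,"dz":-0.03,"rx":0,"ry":0,"rz":0,"hand":0.036},{"dx":0,"dy":0,"dz":0,"rx":0,"ry":-6,"rz":0,"hand":0.036},{"dx":0,"dy":0,"dz":0,"rx":0,"ry":-6,"rz":0,"hand":0.036},{"dx":0,"dy":0,"dz":0,"rx":0,"ry":-6,"rz":0,"hand":0.036},{"dx":0,"dy":0,"dz":0,"rx":0,"ry":-6,"rz":0,"hand":0.036},{"dx":0,"dy":0,"dz":0,"rx":0,"ry":-6,"rz":0,"hand":0.036},{"dx":0,"dy":0,"dz":0,"rx":0,"ry":0,"rz":0,"hand":0.036}]'
python3 - <<'E'
from h import *
s=manip.get_state();d=manip.get_image("wrist");print(s["position"],rot(s["ee_rot"]),s["qpos"])
import pickle;pickle.dump((s,d),open("w4.pkl","wb"))
cv2.imwrite("pics/w4.png",crop(d,0,0,512,384,1.5))
E
```

```text
clock: 6.75
position: [0.3791, -0.1125, 0.0322]
ee_rot: [-0.079, 0.918, 0.3, 0.246]
contact_force: [-16.2, -6.5, 23.1]
width: 0.0151
gripper_force: 46.6
clock: 7.75
position: [0.3419, -0.1384, 0.1183]
ee_rot: [-0.002, 0.949, 0.315, 0.007]
contact_force: [0.9, 0.1, -0.5]
width: 0.0359
gripper_force: 0.0
[ 0.3419 -0.1384  0.1183] [[ 0.8016  0.5977  0.0115]
 [ 0.5977 -0.8017  0.0082]
 [ 0.0141  0.0003 -0.9999]] [-0.5872  0.0656  2.0886  0.0159  0.9824  0.3341]
```

View pics/w4.png

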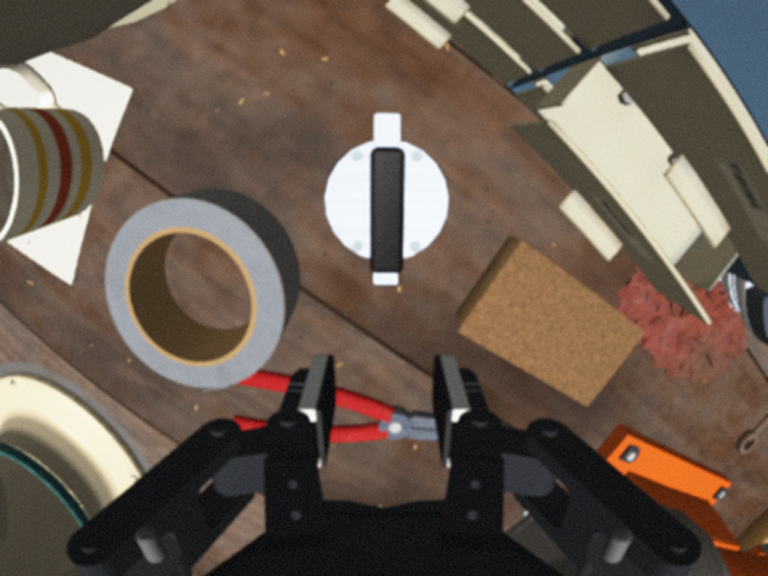

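The cover is in the open (1.5× px): bar top from (388,149) to (387,271), ear tips at (387,113) and (386,285). The cork is undisturbed.

Run:
```python
from h import *
import pickle
s,d=pickle.load(open("w4.pkl","rb"));f=lambda u,v,z:onz(d,u/1.5,v/1.5,z,s)
a,b=f(387,271,.06),f(388,149,.06);c=(a+b)/2;print(a,b,c,np.linalg.norm(a-b),np.degrees(np.arctan2(*(b-a)[1::-1])))
a,b=f(386,285.5,.02),f(387,113,.02);c2=(a+b)/2;print(a,b,c2,np.linalg.norm(a-b),np.degrees(np.arctan2(*(b-a)[1::-1])))
l=f(325,200,.02);r=f(448,200,.02);print("disc",(l+r)/2)
print(togo(np.r_[((c+c2)/2)[:2],.030]))
```

```text
[ 0.3611 -0.1249  0.06  ] [ 0.407  -0.0912  0.06  ] [ 0.384  -0.1081  0.06  ] 0.05695343162958316 36.28588782605405
[ 0.3445 -0.1369  0.02  ] [ 0.4222 -0.0797  0.02  ] [ 0.3834 -0.1083  0.02  ] 0.09643911282611269 36.38812447041309
disc [ 0.3842 -0.1077  0.02  ]
[0.0514 0.0019 0.0885]
```

```bash
python3 -m pendant '[{"dx":0,"dy":0,"dz":0,"rx":0,"ry":-0.8,"rz":0,"hand":0.036},{"dx":0.016,"dy":0.0009,"dz":0,"rx":0,"ry":0,"rz":0,"hand":0.036},{"dx":0.02,"dy":0.001,"dz":0.01,"rx":0,"ry":0,"rz":0,"hand":0.036},{"dx":0.0156,"dy":0,"dz":0.02,"rx":0,"ry":0,"rz":0,"hand":0.036},{"dx":0,"dy":0,"dz":0.02,"rx":0,"ry":0,"rz":0,"hand":0.036},{"dx":0,"dy":0,"dz":0.02,"rx":0,"ry":0,"rz":0,"hand":0.036},{"dx":0,"dy":0,"dz":0.012,"rx":0,"ry":0,"rz":0,"hand":0.036},{"dx":0,"dy":0,"dz":0.006,"rx":0,"ry":0,"rz":0,"hand":0.036},{"dx":0,"dy":0,"dz":0,"rx":0,"ry":0,"rz":0,"hand":0.036}]'
python3 -c "
from h import *
s=manip.get_state();print(rot(s['ee_rot']),togo([.3838,-.1081,.030]))"
```

```text
clock: 8.55
position: [0.3792, -0.1119, 0.0283]
ee_rot: [-0.003, 0.951, 0.309, -0.001]
contact_force: [0.1, 1.1, -0.0]
width: 0.0361
gripper_force: 0.0
[[ 0.8088  0.5881 -0.0042]
 [ 0.5881 -0.8087  0.0046]
 [-0.0007 -0.0062 -1.    ]] [ 0.0059 -0.0004 -0.0017]
```

```bash
python3 -m pendant '[{"dx":0.0055,"dy":0,"dz":-0.0015,"rx":0,"ry":0,"rz":0,"hand":0.036},{"dx":0,"dy":0,"dz":0,"rx":0,"ry":0,"rz":0,"hand":0.036},{"dx":0,"dy":0,"dz":0,"rx":0,"ry":0,"rz":0,"hand":0.005},{"dx":0,"dy":0,"dz":0,"rx":0,"ry":0,"rz":0,"hand":0.005},{"dx":0,"dy":0,"dz":0,"rx":0,"ry":0,"rz":0,"hand":0.005},{"dx":0,"dy":0,"dz":0,"rx":0,"ry":0,"rz":0,"hand":0.005},{"dx":0,"dy":0,"dz":0,"rx":0,"ry":0,"rz":0,"hand":0.005}]' 70
python3 -c "
from h import *
s=manip.get_state();print(rot(s['ee_rot']),togo([.3838,-.1081,.030]))"
```

```text
clock: 9.13
position: [0.3863, -0.1084, 0.0319]
ee_rot: [-0.0, 0.95, 0.311, 0.001]
contact_force: [-0.8, 0.9, 6.1]
width: 0.0149
gripper_force: 68.9
[[ 0.8065  0.5913  0.0008]
 [ 0.5913 -0.8065  0.0013]
 [ 0.0014 -0.0005 -1.    ]] [-0.0019 -0.0017  0.0019]
```

```bash
python3 -m pendant '[{"dx":0,"dy":0,"dz":-0.015,"rx":0,"ry":0,"rz":0,"hand":0.005},{"dx":0,"dy":0,"dz":-0.035,"rx":0,"ry":0,"rz":0,"hand":0.005},{"dx":0,"dy":0,"dz":-0.04,"rx":0,"ry":0,"rz":0,"hand":0.005},{"dx":0,"dy":0,"dz":-0.04,"rx":0,"ry":0,"rz":0,"hand":0.005},{"dx":0,"dy":0,"dz":-0.04,"rx":0,"ry":0,"rz":0,"hand":0.005},{"dx":0,"dy":0,"dz":-0.04,"rx":0,"ry":0,"rz":0,"hand":0.005},{"dx":0,"dy":0,"dz":-0.03,"rx":0,"ry":0,"rz":0,"hand":0.005},{"dx":0,"dy":0,"dz":-0.02,"rx":0,"ry":0,"rz":0,"hand":0.005}]'
python3 -m pendant '[{"dx":-0.007,"dy":0.0277,"dz":-0.003,"rx":0,"ry":0,"rz":0,"hand":0.005},{"dx":-0.007,"dy":0.0277,"dz":-0.003,"rx":0,"ry":0,"rz":0,"hand":0.005},{"dx":-0.007,"dy":0.0277,"dz":-0.003,"rx":0,"ry":0,"rz":0,"hand":0.005},{"dx":-0.007,"dy":0.0277,"dz":-0.003,"rx":0,"ry":0,"rz":0,"hand":0.005},{"dx":-0.007,"dy":0.0277,"dz":-0.003,"rx":0,"ry":0,"rz":0,"hand":0.005},{"dx":-0.007,"dy":0.0277,"dz":-0.003,"rx":0,"ry":0,"rz":0,"hand":0.005},{"dx":-0.007,"dy":0.0277,"dz":-0.003,"rx":0,"ry":0,"rz":0,"hand":0.005},{"dx":-0.007,"dy":0.0277,"dz":-0.003,"rx":0,"ry":0,"rz":0,"hand":0.005},{"dx":-0.007,"dy":0.0277,"dz":-0.003,"rx":0,"ry":0,"rz":0,"hand":0.005},{"dx":-0.007,"dy":0.0277,"dz":-0.003,"rx":0,"ry":0,"rz":0,"hand":0.005},{"dx":-0.007,"dy":0.0277,"dz":-0.003,"rx":0,"ry":0,"rz":0,"hand":0.005},{"dx":-0.006,"dy":0.0277,"dz":-0.003,"rx":0,"ry":0,"rz":0,"hand":0.005}]'
python3 -m pendant '[{"dx":0,"dy":0,"dz":0,"rx":0,"ry":0,"rz":-7,"hand":0.005},{"dx":0,"dy":0,"dz":0,"rx":0,"ry":0,"rz":-7,"hand":0.005},{"dx":0,"dy":0,"dz":0,"rx":0,"ry":0,"rz":-7,"hand":0.005},{"dx":0,"dy":0,"dz":0,"rx":0,"ry":0,"rz":-7,"hand":0.005},{"dx":0,"dy":0,"dz":0,"rx":0,"ry":0,"rz":-7,"hand":0.005},{"dx":0,"dy":0,"dz":0,"rx":0,"ry":0,"rz":-7,"hand":0.005},{"dx":0,"dy":0,"dz":0,"rx":0,"ry":0,"rz":0,"hand":0.005},{"dx":0,"dy":0,"dz":0,"rx":0,"ry":0,"rz":0,"hand":0.005}]'
python3 - <<'E'
from h import *
s=manip.get_state();d=manip.get_image("wrist");print(s["position"],rot(s["ee_rot"]),s["qpos"])
import pickle;pickle.dump((s,d),open("w5.pkl","wb"))
cv2.imwrite("pics/w5.png",crop(d,130,30,260,195,3))
E
```

```text
clock: 9.8
position: [0.3867, -0.1089, 0.2948]
ee_rot: [0.001, 0.95, 0.311, 0.002]
contact_force: [1.6, -0.3, -1.6]
width: 0.015
gripper_force: 68.7
clock: 10.8
position: [0.5155, -0.427, 0.3258]
ee_rot: [-0.002, 0.95, 0.311, -0.0]
contact_force: [0.5, 0.4, -1.6]
width: 0.0147
gripper_force: 68.7
clock: 11.47
position: [0.5153, -0.4257, 0.3259]
ee_rot: [-0.002, 0.777, 0.63, 0.0]
contact_force: [-0.2, -0.2, -1.3]
width: 0.0145
gripper_force: 68.9
[ 0.5153 -0.4257  0.3259] [[ 0.2069  0.9784 -0.0014]
 [ 0.9784 -0.2069  0.0029]
 [ 0.0025 -0.002  -1.    ]] [-0.795   0.3934  1.1008  0.001   1.6504 -0.5866]
```

View pics/w5.png

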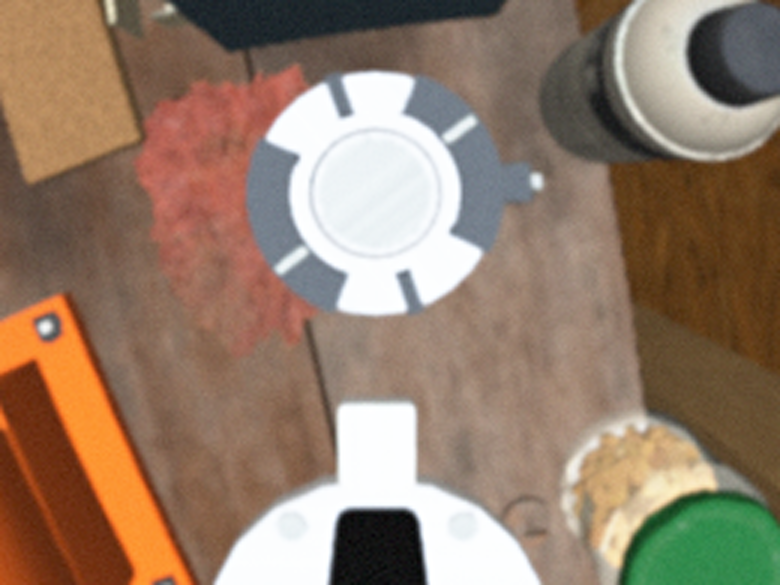

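Canister (crop px, 3×): ribs at (460,128) and (293,262), rim centre about (375,193), latch on the right at (520,182). The held cover's ear tip is at (377,402), with its edges at 337 and 417.

Run:
```python
from h import *
import pickle
s,d=pickle.load(open("w5.pkl","rb"));f=lambda u,v,z:onz(d,130+u/3,30+v/3,z,s)
a,b=f(293,262,.082),f(460,128,.082);print("ribs",a,b,(a+b)/2,np.linalg.norm(a-b),np.degrees(np.arctan2(*(b-a)[1::-1])))
E=lambda l:np.mean([f(*p,.06) for p in l],0)
print("mouth",E([(310,192),(440,192),(375,128),(375,257)]),f(310,192,.06)-f(440,192,.06))
# claw / flange outer edges
print("outer L,R at .078",(f(247,193,.078)+f(503,193,.078))/2,"T,B .06",(f(377,70,.06)+f(377,316,.06))/2)
# rib end: outer/inner ends
print([np.degrees(np.arctan2(*(f(*q,.082)-f(*p,.082))[1::-1])) for p,q in (((310,250),(276,274)),((444,140),(476,117)))])
M=rot(s["ee_rot"]);zc=s["position"][2]-.0319
t=f(377,402,zc+.02);print("ear tip in tool",M.T@(t-s["position"]),"yaw tool",np.degrees(np.arctan2(M[1,0],M[0,0])))
for p in((337,403),(337,470),(417,403),(417,480)): print(M.T@(f(*p,zc+.02)-s["position"]))
sd=manip.get_image("side");print(manip.get_state()["clock"])
```

```text
ribs [ 0.4901 -0.3668  0.082 ] [ 0.5723 -0.3245  0.082 ] [ 0.5312 -0.3456  0.082 ] 0.09233763138718117 27.211080319679752
mouth [ 0.531  -0.3447  0.06  ] [-0.0574  0.0122  0.    ]
outer L,R at .078 [ 0.5311 -0.3442  0.078 ] T,B .06 [ 0.5317 -0.3454  0.06  ]
[np.float64(-157.4546740967706), np.float64(25.338527121094096)]
ear tip in tool [ 0.0468 -0.0001  0.012 ] yaw tool 78.06026356377632
[ 0.0467 -0.0073  0.012 ]
[ 0.034  -0.0075  0.012 ]
[0.0466 0.007  0.012 ]
[0.0321 0.0072 0.012 ]
11.5667
```

```bash
python3 -c "
from h import *
print(togo([.5315,-.344,.117]))"
python3 -m pendant '[{"dx":0.02,"dy":0,"dz":0,"rx":0,"ry":0,"rz":0.6,"hand":0.005},{"dx":0.03,"dy":0,"dz":0,"rx":0,"ry":0,"rz":0,"hand":0.005},{"dx":0.03,"dy":0,"dz":0.02,"rx":0,"ry":0,"rz":0,"hand":0.005},{"dx":0,"dy":0,"dz":0.035,"rx":0,"ry":0,"rz":0,"hand":0.005},{"dx":0,"dy":0,"dz":0.04,"rx":0,"ry":0,"rz":0,"hand":0.005},{"dx":0,"dy":0,"dz":0.035,"rx":0,"ry":0,"rz":0,"hand":0.005},{"dx":0,"dy":0,"dz":0.03,"rx":0,"ry":0,"rz":0,"hand":0.005},{"dx":0,"dy":0,"dz":0.025,"rx":0,"ry":0,"rz":0,"hand":0.005},{"dx":0,"dy":0,"dz":0.015,"rx":0,"ry":0,"rz":0,"hand":0.005},{"dx":0,"dy":0,"dz":0,"rx":0,"ry":0,"rz":0,"hand":0.005},{"dx":0,"dy":0,"dz":0,"rx":0,"ry":0,"rz":0,"hand":0.005}]'
python3 -c "
from h import *
s=manip.get_state();print(rot(s['ee_rot']),togo([.5315,-.344,.117]),s['contact_force'],s['qpos'])"
```

```text
[ 0.0829 -0.0007  0.2093]
clock: 12.48
position: [0.532, -0.3472, 0.126]
ee_rot: [-0.002, 0.78, 0.626, 0.0]
contact_force: [0.5, -0.6, -1.3]
width: 0.0151
gripper_force: 68.9
[[ 0.2153  0.9765 -0.002 ]
 [ 0.9765 -0.2153  0.0032]
 [ 0.0027 -0.0027 -1.    ]] [ 0.003  -0.0011  0.009 ] [ 0.5356 -0.5957 -1.3173] [-0.6884  0.4373  1.5258  0.0013  1.1822 -0.4718]
```

```bash
python3 -m pendant '[{"dx":0.003,"dy":-0.001,"dz":0,"rx":0,"ry":0,"rz":0,"hand":0.005},{"dx":0,"dy":0,"dz":0.008,"rx":0,"ry":0,"rz":0,"hand":0.005},{"dx":0,"dy":0,"dz":0.008,"rx":0,"ry":0,"rz":0,"hand":0.005},{"dx":0,"dy":0,"dz":0.008,"rx":0,"ry":0,"rz":0,"hand":0.005},{"dx":0,"dy":0,"dz":0.006,"rx":0,"ry":0,"rz":0,"hand":0.005},{"dx":0,"dy":0,"dz":0,"rx":0,"ry":0,"rz":0,"hand":0.005},{"dx":0,"dy":0,"dz":0,"rx":0,"ry":0,"rz":0,"hand":0.005}]'
python3 -c "
from h import *
s=manip.get_state();print(togo([.5315,-.344,.0805]),s['contact_force'],s['moment'])"
```

```text
clock: 13.07
position: [0.5316, -0.344, 0.0959]
ee_rot: [-0.002, 0.779, 0.627, 0.0]
contact_force: [-0.4, 0.4, -1.0]
width: 0.015
gripper_force: 68.9
[-0.0001 -0.      0.0154] [-0.4228  0.4344 -0.9809] [-0.027  -0.0138 -0.0087]
```

```bash
python3 -m pendant '[{"dx":0,"dy":0,"dz":0.003,"rx":0,"ry":0,"rz":0,"hand":0.005},{"dx":0,"dy":0,"dz":0.003,"rx":0,"ry":0,"rz":0,"hand":0.005},{"dx":0,"dy":0,"dz":0,"rx":0,"ry":0,"rz":0,"hand":0.005}]'
python3 -m pendant '[{"dx":0,"dy":0,"dz":0.0025,"rx":0,"ry":0,"rz":0,"hand":0.005},{"dx":0,"dy":0,"dz":0.0025,"rx":0,"ry":0,"rz":0,"hand":0.005},{"dx":0,"dy":0,"dz":0,"rx":0,"ry":0,"rz":0,"hand":0.005}]'
python3 -m pendant '[{"dx":0,"dy":0,"dz":0.0025,"rx":0,"ry":0,"rz":0,"hand":0.005},{"dx":0,"dy":0,"dz":0,"rx":0,"ry":0,"rz":0,"hand":0.005},{"dx":0,"dy":0,"dz":0,"rx":0,"ry":0,"rz":0,"hand":0.005}]'
```

```text
clock: 13.32
position: [0.5317, -0.3441, 0.0901]
ee_rot: [-0.001, 0.779, 0.627, 0.0]
contact_force: [-0.2, 0.7, -1.2]
width: 0.0146
gripper_force: 68.9
clock: 13.57
position: [0.532, -0.3444, 0.0857]
ee_rot: [-0.001, 0.779, 0.627, 0.0]
contact_force: [0.0, 0.2, 2.8]
width: 0.0147
gripper_force: 69.4
clock: 13.82
position: [0.5321, -0.3444, 0.0834]
ee_rot: [-0.001, 0.779, 0.627, 0.0]
contact_force: [-0.0, 0.8, 3.5]
width: 0.0148
gripper_force: 69.6
```

```bash
python3 -m pendant '[{"dx":0,"dy":0,"dz":0.0015,"rx":0,"ry":0,"rz":0,"hand":0.005},{"dx":0,"dy":0,"dz":0,"rx":0,"ry":0,"rz":0,"hand":0.005},{"dx":0,"dy":0,"dz":0,"rx":0,"ry":0,"rz":0,"hand":0.005}]'
python3 -m pendant '[{"dx":0,"dy":0,"dz":0.001,"rx":0,"ry":0,"rz":0,"hand":0.005},{"dx":0,"dy":0,"dz":0,"rx":0,"ry":0,"rz":0,"hand":0.005},{"dx":0,"dy":0,"dz":0,"rx":0,"ry":0,"rz":0,"hand":0.005}]'
python3 -c "
from h import *
s=manip.get_state();print(togo([.5315,-.344,.0805]),s['contact_force'],s['moment'],s['position'])"
```

```text
clock: 14.07
position: [0.5321, -0.3443, 0.0818]
ee_rot: [-0.001, 0.779, 0.627, 0.0]
contact_force: [-0.6, -0.4, 3.2]
width: 0.0146
gripper_force: 69.7
clock: 14.32
position: [0.5321, -0.3443, 0.0807]
ee_rot: [-0.001, 0.779, 0.627, 0.0]
contact_force: [-1.4, 0.1, 3.8]
width: 0.0152
gripper_force: 69.7
[ 0.0002 -0.0006  0.0002] [-1.391   0.0985  3.7516] [-0.0138 -0.0129 -0.0178] [ 0.5321 -0.3443  0.0807]
```

```bash
python3 -m pendant '[{"dx":0,"dy":0,"dz":0.0007,"rx":0,"ry":0,"rz":0,"hand":0.005},{"dx":0,"dy":0,"dz":0,"rx":0,"ry":0,"rz":0,"hand":0.005},{"dx":0,"dy":0,"dz":0,"rx":0,"ry":0,"rz":0,"hand":0.005}]'
python3 -m pendant '[{"dx":0,"dy":0,"dz":0.0008,"rx":0,"ry":0,"rz":0,"hand":0.005},{"dx":0,"dy":0,"dz":0,"rx":0,"ry":0,"rz":0,"hand":0.005},{"dx":0,"dy":0,"dz":0,"rx":0,"ry":0,"rz":0,"hand":0.005}]'
```

```text
clock: 14.57
position: [0.532, -0.3443, 0.08]
ee_rot: [-0.001, 0.779, 0.627, 0.0]
contact_force: [-0.8, -0.5, 5.2]
width: 0.0148
gripper_force: 69.7
clock: 14.82
position: [0.532, -0.3443, 0.08]
ee_rot: [-0.001, 0.779, 0.627, 0.0]
contact_force: [-1.8, 0.6, 8.0]
width: 0.0152
gripper_force: 70.2
```

```bash
python3 -m pendant '[{"dx":0,"dy":0,"dz":-0.0014,"rx":0,"ry":0,"rz":0,"hand":0.005},{"dx":0,"dy":0,"dz":0,"rx":0,"ry":0,"rz":0,"hand":0.005},{"dx":0,"dy":0.0001,"dz":0,"rx":0,"ry":0,"rz":4,"hand":0.005},{"dx":0,"dy":0.0001,"dz":0,"rx":0,"ry":0,"rz":4,"hand":0.005},{"dx":0,"dy":0.0001,"dz":0,"rx":0,"ry":0,"rz":4,"hand":0.005},{"dx":0,"dy":0,"dz":0,"rx":0,"ry":0,"rz":0,"hand":0.005},{"dx":0,"dy":0,"dz":0,"rx":0,"ry":0,"rz":0,"hand":0.005}]'
python3 -c "
from h import *
s=manip.get_state();M=rot(s['ee_rot']);print(np.degrees(np.arctan2(M[1,0],M[0,0])),M[:,2],s['contact_force'],s['moment'],s['position'])"
```

```text
clock: 15.4
position: [0.5327, -0.3441, 0.0805]
ee_rot: [-0.001, 0.84, 0.543, 0.001]
contact_force: [2.1, 1.3, 4.4]
width: 0.0148
gripper_force: 69.7
65.71265525413995 [ 0.0003  0.0022 -1.    ] [2.0772 1.3323 4.3531] [ 0.1063 -0.2954  0.0053] [ 0.5327 -0.3441  0.0805]
```

```bash
python3 -m pendant '[{"dx":0,"dy":0.0001,"dz":0,"rx":0,"ry":0,"rz":5,"hand":0.005},{"dx":0,"dy":0.0001,"dz":0,"rx":0,"ry":0,"rz":5,"hand":0.005},{"dx":0,"dy":0.0001,"dz":0,"rx":0,"ry":0,"rz":5,"hand":0.005},{"dx":0,"dy":0.0001,"dz":0,"rx":0,"ry":0,"rz":5,"hand":0.005},{"dx":0,"dy":0,"dz":0,"rx":0,"ry":0,"rz":0,"hand":0.005},{"dx":0,"dy":0,"dz":0,"rx":0,"ry":0,"rz":0,"hand":0.005}]'
python3 -c "
from h import *
s=manip.get_state();M=rot(s['ee_rot']);print(np.degrees(np.arctan2(M[1,0],M[0,0])),M[:,2],s['contact_force'],s['moment'],s['position'])"
```

```text
clock: 15.9
position: [0.5329, -0.3446, 0.0805]
ee_rot: [-0.001, 0.921, 0.389, 0.0]
contact_force: [2.3, 0.8, 4.3]
width: 0.0148
gripper_force: 69.7
45.80391253291097 [ 0.0001  0.0018 -1.    ] [2.3241 0.7746 4.2525] [ 0.0379 -0.3885  0.    ] [ 0.5329 -0.3446  0.0805]
```

```bash
python3 -m pendant '[{"dx":0,"dy":0.0001,"dz":0,"rx":0,"ry":0,"rz":5,"hand":0.005},{"dx":0,"dy":0.0001,"dz":0,"rx":0,"ry":0,"rz":5,"hand":0.005},{"dx":0,"dy":0,"dz":0,"rx":0,"ry":0,"rz":5,"hand":0.005},{"dx":0,"dy":0,"dz":0,"rx":0,"ry":0,"rz":3.3,"hand":0.005},{"dx":0,"dy":0,"dz":0,"rx":0,"ry":0,"rz":0,"hand":0.005},{"dx":0,"dy":0,"dz":0,"rx":0,"ry":0,"rz":0,"hand":0.005}]'
python3 - <<'E'
from h import *
s=manip.get_state();M=rot(s['ee_rot']);print(np.degrees(np.arctan2(M[1,0],M[0,0])),M[:,2],s['contact_force'],s['moment'],s['position'])
d=manip.get_image("wrist");e=manip.get_image("side")
import pickle;pickle.dump((s,d,e),open("w6.pkl","wb"))
# numeric check: bar pixels (dark) in the side view near the cover; ribs expected in line
g=e["frame"][215:270,245:330].max(2); m=(g<45).astype(np.uint8)
n,l,st,c=cv2.connectedComponentsWithStats(m)
for i in range(1,n):
    if st[i,4]>15: print(st[i],c[i]+[245,215])
zt=s["position"][2]-.032+.06
C=np.array([.5312,-.3454]);
for t in(27.4,):
    h=np.array([np.cos(np.radians(t)),np.sin(np.radians(t))])
    print("expected bar top ends side",proj(e,np.r_[C+.03*h,zt]),proj(e,np.r_[C-.03*h,zt]),"ribs",proj(e,np.r_[C+.046*h,.082]),proj(e,np.r_[C-.046*h,.082]))
    print("wrist: ribs",proj(d,np.r_[C+.046*h,.082],s),proj(d,np.r_[C-.046*h,.082],s))
E
```

```text
clock: 16.4
position: [0.533, -0.3449, 0.0806]
ee_rot: [-0.001, 0.971, 0.238, 0.0]
contact_force: [1.3, 0.1, 4.1]
width: 0.0154
gripper_force: 69.7
27.505726387077264 [ 0.0001  0.0015 -1.    ] [1.3073 0.065  4.1337] [-0.0118 -0.3866 -0.0275] [ 0.533  -0.3449  0.0806]
[ 23   0  36  37 700] [286.0557 228.0957]
[78  6  7 15 62] [326.2258 228.5484]
[ 26  28  11  15 119] [275.8487 249.9244]
expected bar top ends side [294.3167 234.5164] [271.5214 245.5483] ribs [299.1246 239.224 ] [264.7903 256.0959]
wrist: ribs [257.1785 174.6171] [256.7329 315.468 ]
```

Run:
```python
from h import *
import pickle
s,d,e=pickle.load(open("w6.pkl","rb"));g=cv2.cvtColor(d["frame"],cv2.COLOR_RGB2GRAY)
for v in range(160,236,5): print(v,g[v,215:300:3])
```

```text
160 [ 50  72  90 112 117 117 121 120 116 118 116 118 116 164 199 169 119 120
 120 120 117 119 118 119 110  99  67  48  41]
165 [116 121 120 118 115 114 116 119 116 122 117 116 119 220 238 228 125 117
 120 119 118 121 118 118 117 116 119 120 117]
170 [119 121 122 120 119 115 117 116 117 118 121 120 114 223 239 226 118 112
 118 119 120 116 121 114 120 118 118 113 119]
175 [118 118 124 117 124 118 117 117 116 118 122 119 114 228 239 224 117 117
 117 113 115 117 111 115 117 120 118 119 114]
180 [121 117 118 119 115 118 117 116 118 115 116 113 114 225 239 218 120 116
 118 118 121 118 115 119 120 120 120 117 123]
185 [119 117 114 121 116 119 121 118 120 114 114 115 113 226 238 226 120 121
 112 118 120 117 118 121 120 115 116 119 114]
190 [118 115 121 121 112 117 120 116 120 130 169 183 206 240 239 229 190 172
 133 120 117 118 113 119 118 119 115 116 122]
195 [122 119 117 120 134 191 243 250 250 251 251 251 251 251 251 251 251 251
 252 252 251 243 190 126 113 118 118 115 118]
200 [229 135 231 241 235 248 252 252 252 240  84  40  44  42  41  42  45  92
 247 252 252 252 248 239 241 223 117 11
[... 167 characters left out ...]
250  31  15  14  18  12  17  10  13  11
  35 250 252 252 249 244 250 252 252 252 251]
215 [252 251 251 252 251 252 252 252 237  14  16  19  13  20  16  15   9   8
   8 249 252 252 252 252 252 252 252 252 252]
220 [251 251 251 251 251 252 251 252 197  15   9  13  14  17  13  20  13  16
   9 201 252 252 252 252 252 252 252 252 252]
225 [250 250 250 250 251 250 250 251 128  12  15  11  14  17   9  14  14  17
   9 136 252 251 251 251 252 252 252 252 252]
230 [252 253 252 252 252 252 252 253  84  24  34  31  31  31  33  32  30  38
  30  71 254 252 252 253 253 253 253 252 252]
235 [251 251 251 251 252 224 216 211  56  39  46  46  44  44  46  47  49  48
  42  53 218 216 232 252 252 252 252 252 252]
```

The rib centre (u=257) and the bar centre (u≈255.5) agree to within about 1°. The ear is hidden under the lip, and the spring force is present. Handing in.

```bash
python3 -m pendant '[{"dx":0,"dy":0,"dz":0,"rx":0,"ry":0,"rz":0,"hand":0.005},{"dx":0,"dy":0,"dz":0,"rx":0,"ry":0,"rz":0,"hand":0.005}]'; python3 -c "
from rig import manip
print(manip.sign_off())"
```

```text
clock: 16.67
position: [0.533, -0.3449, 0.0806]
ee_rot: [-0.001, 0.972, 0.237, 0.0]
contact_force: [0.9, 0.5, 4.4]
width: 0.0151
gripper_force: 69.7
the job is handed in; nothing more can be done
None
```

The cover is pressed in and turned clockwise to the vent position, within about 1° of the ribs and short of the latch; the gripper is still holding it, the cork block was not touched, and the job was handed in at 16.7 s.

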